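# Pack out the bench clamp and hold it shut

### The arm

A 6-joint arm with a two-finger parallel gripper is mounted at the origin on a cart in front of the work surface, level with it; the furniture and walls round the work are solid. World frame = base frame: x ahead of the robot, y to its left, z up, the work surface at z = 0. Lengths are in m, angles in rad, forces in N, time in s.
With the tool pointing down it reaches from about 0.325 to 0.85 m from the base axis. Payload 4.4 kg.
Tool frame: the origin (TCP) lies at the very end of the fingers, on their centre line; the grasp point (between the pads) lies 19 mm behind it (grip_point_offset is the distance from the TCP to the grasp point, in m); z points along the fingers, y is the line along which they close (so a half turn about z gives the same grasp; the last joint's range is limited). The gripper opens to 94 mm and grips with 3 to 60 N. Pads are 16 mm wide; open, the fingers measure 119 mm over their backs; the gripper's body (75 mm by 177 mm) begins 78 mm behind the grasp point.
Start: joints at [-1.345, 0.207, 1.542, -0, 1.393, -0.15], TCP at [0.211, -0.535, 0.205] pointing down, gripper open.
Joint ranges: [-2.73, 2.73], [-0.86, 2.22], [0.23, 2.46], [-1.11, 4.25], [0.08, 2.63], [-2.82, 2.82]. Speed limits (rad/s): [2.79, 2.79, 3.14, 3.14, 3.14, 3.14].

### API

Orientations are given as a rotation vector (axis times angle).
In Python, from rig import get_obs, read_camera, calibration, close_job, grip_point_offset gives the robot as it stands.
- The arm moves only by the tool servo_tool, never from a script. Its argument "increments" is a list that holds one entry, the list of rows, each a list of 6 numbers: the shift along the tool's x, y, z in mm, then the turn, a rotation vector about the tool's x, y, z in degrees. In form: [[[dx, dy, dz, wx, wy, wz], ...]]. A call has 1 to 5 rows; each row shifts and turns the commanded pose from where the row before left it, along the tool's axes as they then stand; what a row does not reach is not made up. A row lasts 1/10 s, in which the tool goes at most 50 mm and 8.59 degrees, less where a joint would pass 70% of its speed; a pose out of reach is approached as far as the arm can. A call is refused whole if a number of a shift passes 50 or a number of a turn 8.59, either way. A call with a gripper value outside its range is refused whole. "fingers" is the opening, from 0 (shut) to 1 (fully open), set as the call begins (left out, the last holds). The fingers move at their own pace and stop on an object; "grip_force" is the grip in N (left out, the last holds). Time passes only in rows, so rows that do not move let the fingers close. It gives the time, the measured TCP pose, the force, the opening and the grip force at its end, in the units of the state.
- get_obs(): the state, without advancing time (a new reading comes with each control period).
- read_camera(name): name is "scene" or "top" or "wrist"; returns the picture (420x560x3 uint8, blue, green, red); there is no depth.
- calibration(name): a dict with "vertical_fov" (degrees; the focal length in pixels is half the picture's height over the tangent of half this angle, whatever the lens; pixels are square), "cx", "cy" (the principal point, pixels), "R" (3x3) and "t" (3): a world point X has camera coordinates R X + t; the wrist camera has in their place "T_tool_cam" (4x4, takes a point from camera to tool coordinates, whose origin is the TCP and whose axes are the flange's). Camera axes: x right, y down, z forward; pixel columns grow to the right and rows downward; lengths in m; the calibration is good to about 2 mm. A picture is of the moment at which its call begins: read the wrist's pose just before it. calibration takes no time and is no camera call.
- close_job(): hands the job in; it is judged then, once.
The state is a dict: "t": time; "joint_positions": joint angles; "qd": joint speeds; "effort": joint torques, N m; "eef_pos": TCP position; "tcp_rot": TCP orientation; "wrist_force": force on the tool from outside, world axes, zero at the start; "ft_torque": the same for the moment, N m; "grip_width": opening from 0.0 (shut) to 1.0 (fully open); "grasp_force": force on a finger pad.
Only numpy, scipy, OpenCV 4.12 (cv2) and the standard library are available. Lean on these libraries where they do the work, as an engineer would, in place of code of your own. Each camera call takes 0.05 s, during which the arm holds its last target. There are 200 camera calls.

### The job

The plug adaptor has to be held tight in the spring-return bench clamp, but the clamp is too wide for it. Stand orange spacers upright in the clamp, face to face between the adaptor and the blue jaw, adding one at a time and trying the jaw by pushing on its tall plate, until the jaw bites on the stack instead of running to the end of its own travel. Finish while still pushing the jaw, so that adaptor and spacers stay firmly squeezed against the end stop with the robot touching only the jaw; leave any spare spacers standing and do not disturb the glassware.

Things in the scene. Friction and masses are not known exactly. Their poses are not given: they have to be found in the camera images.
- clamp_bed: fixed aluminium clamp bed, 84 (its x) x 220 (its y) x 12 mm, with a side rail along each long edge (10 mm high over the bed's top, 60 mm clear between the rails). Origin: centre of the underside, on the worktop; the bed's top, on which adaptor and spacers stand, is at z = 12 mm. Its y axis runs from the end stop to the jaw. The place and yaw vary
- jaw (a joint): the blue jaw's slide, m: 0 = open (where its springs return it), grows as it moves along the bed's -y towards the end stop, 0.027 = end of its travel. At 0 its front face is at bed y = +55 mm. Springs push back with 1.5 N at 0 and 4.2 N at 0.027. If it gets to within 2 mm of 0.027, the stack is still too thin; one more spacer then always fits (7 mm or more to spare). The jaw block is 54 wide x 24 thick x 46 mm high over the bed's top
- push_plate (a point): on the back (bed +y) face of the jaw's tall plate, at its middle, 80 mm over the worktop; push here along the bed's -y; 10 to 20 N is a firm hold. The plate is 44 mm wide, 8 mm thick, its free part reaches from 58 to 100 mm over the worktop. Moves with the jaw
- end_stop: fixed dark steel block at the clamp's far (bed -y) end, 56 x 24 x 42 mm high over the bed's top, bolted at a place along the bed that differs each time (so one to three spacers are needed). Origin: centre of the 24 mm thick block's underside on the bed's top; its face towards the jaw is 12 mm along +y
- adaptor: ivory plug adaptor block, 40 (its x) x 46 (its y) x 44 mm high, about 70 g, standing loose on the bed just before the end stop. Origin: centre of the underside; its face towards the jaw is 23 mm along +y
- spacer_0: orange packing spacer with a white grip stem: block 44 (its x) x 20 (its y, the thickness) x 46 mm high, on top a stem 14 (x) x 8 (y) mm that reaches to 86 mm; 60 g. Origin: centre of the underside. z up. It stands on the worktop left of the clamp at the start; all four are alike. Grip the stem across its 14 mm (fingers to either side along x), so that spacers can stand face to face
- spacer_1: orange packing spacer with a white grip stem: block 44 (its x) x 20 (its y, the thickness) x 46 mm high, on top a stem 14 (x) x 8 (y) mm that reaches to 86 mm; 60 g. Origin: centre of the underside. z up. It stands on the worktop left of the clamp at the start; all four are alike. Grip the stem across its 14 mm (fingers to either side along x), so that spacers can stand face to face
- spacer_2: orange packing spacer with a white grip stem: block 44 (its x) x 20 (its y, the thickness) x 46 mm high, on top a stem 14 (x) x 8 (y) mm that reaches to 86 mm; 60 g. Origin: centre of the underside. z up. It stands on the worktop left of the clamp at the start; all four are alike. Grip the stem across its 14 mm (fingers to either side along x), so that spacers can stand face to face
- spacer_3: orange packing spacer with a white grip stem: block 44 (its x) x 20 (its y, the thickness) x 46 mm high, on top a stem 14 (x) x 8 (y) mm that reaches to 86 mm; 60 g. Origin: centre of the underside. z up. It stands on the worktop left of the clamp at the start; all four are alike. Grip the stem across its 14 mm (fingers to either side along x), so that spacers can stand face to face
- beaker: glass beaker, 53 mm across, 70 mm high; bystander, leave it alone
- vial_2: glass sample vial with black cap, 27 mm across, 66 mm high; bystander, leave it alone
- vial_3: glass sample vial with blue cap, 27 mm across, 66 mm high; bystander, leave it alone
Not all that is in view belongs to the job. What is shaped like the spacer_3 but green or purple is not meant.

How it is judged:
On the way:
1. a spacer stands upright on the bed in the clamp's gap, let go (((x of spacer_0 in the frame of clamp_bed between -0.012 and 0.012 m and y of spacer_0 in the frame of clamp_bed between -0.07 and 0.06 m and z of spacer_0 in the frame of clamp_bed between 0.008 and 0.016 m and angle between spacer_0's own z axis and vertical below 0.15 rad and contact force between the fingers and spacer_0 below 0.2 N) or (x of spacer_1 in the frame of clamp_bed between -0.012 and 0.012 m and y of spacer_1 in the frame of clamp_bed between -0.07 and 0.06 m and z of spacer_1 in the frame of clamp_bed between 0.008 and 0.016 m and angle between spacer_1's own z axis and vertical below 0.15 rad and contact force between the fingers and spacer_1 below 0.2 N) or (x of spacer_2 in the frame of clamp_bed between -0.012 and 0.012 m and y of spacer_2 in the frame of clamp_bed between -0.07 and 0.06 m and z of spacer_2 in the frame of clamp_bed between 0.008 and 0.016 m and angle between spacer_2's own z axis and vertical below 0.15 rad and contact force between the fingers and spacer_2 below 0.2 N) or (x of spacer_3 in the frame of clamp_bed between -0.012 and 0.012 m and y of spacer_3 in the frame of clamp_bed between -0.07 and 0.06 m and z of spacer_3 in the frame of clamp_bed between 0.008 and 0.016 m and angle between spacer_3's own z axis and vertical below 0.15 rad and contact force between the fingers and spacer_3 below 0.2 N))), for 0.2 s.
At the end, for the whole second after the job is handed in: the fingers push the jaw with over 4 N; adaptor pressed on the end stop with over 4 N, on the bed, upright within 0.12 rad; at least one spacer stands on the bed in the gap; all four spacers upright within 0.15 rad; the robot touches no spacer nor the adaptor (contact force between adaptor and end_stop above 4 N and contact force between the fingers and clamp_bed above 4 N and value of joint jaw above 0.003 m and angle between adaptor's own z axis and vertical below 0.12 rad and z of adaptor in the frame of clamp_bed between 0.008 and 0.016 m and contact force between each of the arm, the fingers and adaptor below 0.3 N and ((x of spacer_0 in the frame of clamp_bed between -0.012 and 0.012 m and y of spacer_0 in the frame of clamp_bed between -0.07 and 0.06 m and z of spacer_0 in the frame of clamp_bed between 0.008 and 0.016 m and angle between spacer_0's own z axis and vertical below 0.15 rad and contact force between the fingers and spacer_0 below 0.2 N) or (x of spacer_1 in the frame of clamp_bed between -0.012 and 0.012 m and y of spacer_1 in the frame of clamp_bed between -0.07 and 0.06 m and z of spacer_1 in the frame of clamp_bed between 0.008 and 0.016 m and angle between spacer_1's own z axis and vertical below 0.15 rad and contact force between the fingers and spacer_1 below 0.2 N) or (x of spacer_2 in the frame of clamp_bed between -0.012 and 0.012 m and y of spacer_2 in the frame of clamp_bed between -0.07 and 0.06 m and z of spacer_2 in the frame of clamp_bed between 0.008 and 0.016 m and angle between spacer_2's own z axis and vertical below 0.15 rad and contact force between the fingers and spacer_2 below 0.2 N) or (x of spacer_3 in the frame of clamp_bed between -0.012 and 0.012 m and y of spacer_3 in the frame of clamp_bed between -0.07 and 0.06 m and z of spacer_3 in the frame of clamp_bed between 0.008 and 0.016 m and angle between spacer_3's own z axis and vertical below 0.15 rad and contact force between the fingers and spacer_3 below 0.2 N)) and angle between each of spacer_0, spacer_1, spacer_2, spacer_3's own z axis and vertical below 0.15 rad and contact force between each of the fingers, the arm and spacer_0 below 0.3 N and contact force between each of the fingers, the arm and spacer_1 below 0.3 N and contact force between each of the fingers, the arm and spacer_2 below 0.3 N and contact force between each of the fingers, the arm and spacer_3 below 0.3 N); the arm keeps its last pose, push and grip.
It fails at once if beaker or vials moved by more than 20 mm or tipped (distance of any of beaker, vial_2, vial_3 from where it was at the start of the episode above 0.02 m or angle between any of beaker, vial_2, vial_3's own z axis and vertical above 0.4 rad).
It fails at once if the adaptor is tipped over (angle between adaptor's own z axis and vertical above 0.6 rad).
It fails at once if the adaptor is crushed (over 80 N on the end stop) (contact force between adaptor and end_stop above 80 N).
It also fails if it takes over 72 s, if anything falls off the work surface, if the arm or the gripper's body presses on something with over 40 N, if the wrist force passes 120 N, or if a joint passes its speed limit or range.

## Working session

There is one attempt and no reset: what is moved stays moved. The work goes in short steps, Python scripts to look and compute and a tool call to move; the robot and the scene stay as the last step left them, time stands still between calls to the robot, and variables do not carry over. Pictures are saved under pics/ and viewed, at most 10 in all, crops included, and the job is handed in when it is done.

Besides the shell and the picture viewer there is one more tool, called after "Call:" by a JSON object that holds its "fn" and its "kwargs", one argument or row to a line. servo_tool: Moves the arm, as the interface text tells. Its arguments: {"type":"object","properties":{"increments":{"type":"array"},"fingers":{"type":"number"},"grip_force":{"type":"number"}},"required":["increments"]}

```bash
ls; mkdir -p pics; python3 - <<'E'
from rig import *
import cv2,numpy as np
for n in("top","scene"):
    cv2.imwrite(f"pics/{n}0.png",read_camera(n)); print(n,calibration(n))
print(calibration("wrist"),grip_point_offset);print(get_obs())
E
```

```text
pics
top {'vertical_fov': 49.465578362740914, 'cx': 275.39408006607283, 'cy': 211.20547606716002, 'R': array([[-0.02270477, -0.99956289, -0.01893447],
       [-0.99120843,  0.02497625, -0.12993092],
       [ 0.13034704,  0.01581796, -0.99134224]]), 't': array([0.06161613, 0.55968879, 1.39617198])}
scene {'vertical_fov': 43.69400377471308, 'cx': 283.65906515855784, 'cy': 207.64690180447906, 'R': array([[-4.58035519e-01, -8.88933876e-01,  1.64366100e-04],
       [-7.66516559e-01,  3.94864645e-01, -5.06492129e-01],
       [ 4.50173109e-01, -2.32117374e-01, -8.62244569e-01]]), 't': array([0.27697839, 0.46909641, 1.18130827])}
{'vertical_fov': 65.71661043679953, 'cx': 271.17876640889, 'cy': 207.5074756258172, 'T_tool_cam': array([[ 1.57886404e-03, -9.71452515e-01, -2.37228832e-01,
         6.86154861e-02],
       [ 9.99998070e-01,  1.25633845e-03,  1.51072636e-03,
         3.45021164e-04],
       [-1.16955922e-03, -2.37230759e-01,  9.71452623e-01,
        -1.78719026e-01],
       [ 0.00000000e+00,  0.00000000e+00,  0.00000000e+00,
         1.00000000e+00]])} 0.0188
{'t': 0.1, 'joint_positions': array([-1.34551085e+00,  2.07353325e-01,  1.54278363e+00, -3.55440859e-05,
        1.39350747e+00, -1.50497999e-01]), 'qd': array([-0.00025466, -0.00498261, -0.00370851, -0.00055681, -0.00095724,
       -0.00023226]), 'effort': array([ 6.77426451e-04, -3.71857810e+01, -2.82293379e+01,  6.99566142e-02,
        3.10564670e-02, -5.87436011e-05]), 'eef_pos': array([ 0.21084149, -0.53417087,  0.20440943]), 'tcp_rot': array([-3.08428648e+00, -5.86439284e-01,  1.75283243e-04]), 'wrist_force': array([-0.77127719, -0.35534556,  0.30355616]), 'ft_torque': array([-0.00249032, -0.0205474 ,  0.00528261]), 'grasp_force': 0.0, 'grip_width': 1.0013426852081142}
```

View pics/top0.png

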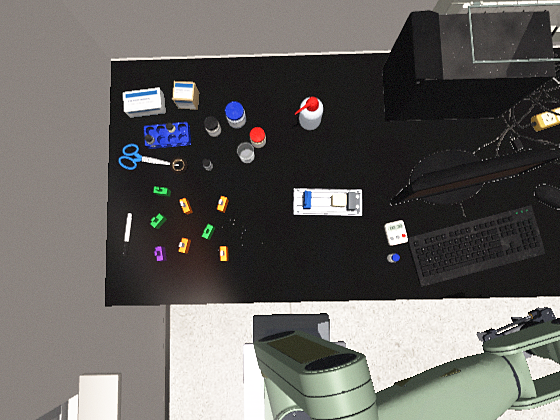

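View pics/scene0.png

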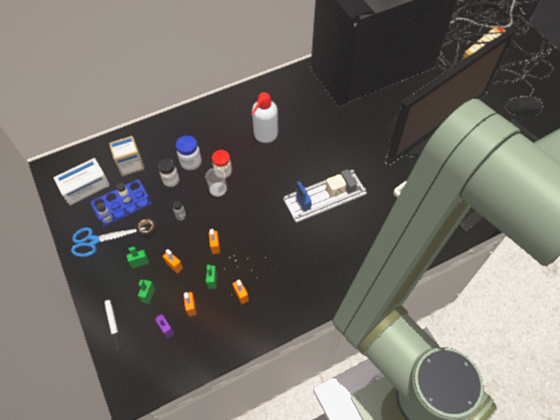

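The candidates in the top view:
- **Orange spacers, wanted:** (185,205), (222,203), (184,245) and (223,253).
- **Green lookalikes:** (161,190), (157,220) and (207,231).
- **Purple lookalike:** (159,253).

The clamp is at (328,202), with its jaw on the left (+y world). I'll take the orange ones.

```bash
cat > h.py <<'E'
from rig import *
import cv2,numpy as np
from scipy.spatial.transform import Rotation as Ro
def cam(n,o=None):
    c=calibration(n); f=210/np.tan(np.radians(c["vertical_fov"]/2))
    if n=="wrist":
        T=np.eye(4);T[:3,:3]=Ro.from_rotvec(o["tcp_rot"]).as_matrix();T[:3,3]=o["eef_pos"]
        T=T@c["T_tool_cam"];R=T[:3,:3].T;t=-R@T[:3,3]
    else: R,t=c["R"],c["t"]
    return f,c["cx"],c["cy"],R,t
def p2w(C,u,v,z):
    f,cx,cy,R,t=C; d=R.T@np.array([(u-cx)/f,(v-cy)/f,1]); o=-R.T@t
    return o+d*(z-o[2])/d[2]
def w2p(C,X):
    f,cx,cy,R,t=C; p=R@np.asarray(X)+t; return np.array([f*p[0]/p[2]+cx,f*p[1]/p[2]+cy])
def blobs(im,lo,hi,amin=20):
    m=cv2.inRange(cv2.cvtColor(im,cv2.COLOR_BGR2HSV),lo,hi)
    cs,_=cv2.findContours(m,cv2.RETR_EXTERNAL,cv2.CHAIN_APPROX_NONE)
    return [(cv2.minAreaRect(c),cv2.contourArea(c)) for c in cs if cv2.contourArea(c)>amin]
ORANGE=((8,150,120),(22,255,255))
E
python3 - <<'E'
from h import *
im=cv2.imread("pics/top0.png");C=cam("top")
for r,a in blobs(im,*ORANGE): print(np.round(r[0]),np.round(r[1],1),round(r[2]),a,p2w(C,*r[0],0.046).round(3))
print("bed",[p2w(C,u,v,.012).round(3) for u,v in((293,189),(362,189),(362,216),(293,216))])
a=cv2.resize(im[170:230,280:375],None,fx=6,fy=6,interpolation=2);b=cv2.resize(im[180:270,140:240],None,fx=4,fy=4,interpolation=2)
q=np.zeros((max(a.shape[0],b.shape[0]),790,3),np.uint8);a=cv2.resize(a,(390,246));q[:a.shape[0],:390]=a;q[:b.shape[0],390:]=b;cv2.imwrite("pics/c1.png",q)
# wrist look: pose
print(Ro.from_rotvec(get_obs()["tcp_rot"]).as_matrix().round(3))
E
```

```text
[187. 246.] [ 2.9 12.6] 14 21.0 [0.458 0.324 0.046]
[545. 120.] [15.3 26.8] 75 50.0 [ 0.831 -0.813  0.046]
bed [array([ 0.635, -0.01 ,  0.012]), array([ 0.629, -0.231,  0.012]), array([ 0.542, -0.227,  0.012]), array([ 0.547, -0.007,  0.012])]
[[ 0.93   0.367 -0.   ]
 [ 0.367 -0.93   0.002]
 [ 0.    -0.002 -1.   ]]
```

View pics/c1.png

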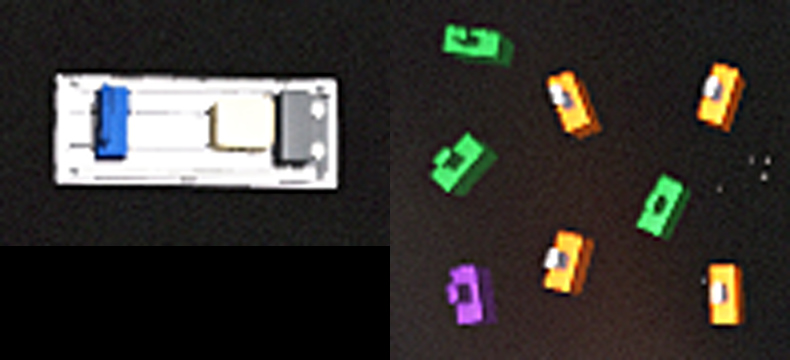

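The crop confirms four orange spacers with white stems, all distinct from the three green and one purple. On the clamp, the blue jaw is on the left, with the ivory adaptor against the dark stop on the right. The gap is about 60 mm. Next I'll move in and look with the wrist camera.

```bash
cat >> h.py <<'E'
def plan(P,yaw,n=None,start=None):
    "rows (tool mm/deg) to go to TCP P, tool down, tool-x at yaw (deg)"
    o=get_obs(); p,R=(o["eef_pos"],Ro.from_rotvec(o["tcp_rot"])) if start is None else start
    c,s=np.cos(np.radians(yaw)),np.sin(np.radians(yaw))
    G=Ro.from_matrix(np.array([[c,s,0],[s,-c,0],[0,0,-1.]]))
    P=np.asarray(P,float); w=(R.inv()*G).as_rotvec(degrees=True)
    n=n or int(max(np.ceil(np.linalg.norm(P-p)/.047),np.ceil(np.linalg.norm(w)/8.2),1))
    for i in range(n):
        d=R.inv().apply((P-p)/(n-i))*1000; w=(R.inv()*G).as_rotvec(degrees=True)/(n-i)
        print(list(map(float,np.r_[d.round(1),w.round(2)])),end=",\n" if i%5==4 else ",")
        p=p+R.apply(d.round(1)/1000); R=R*Ro.from_rotvec(w.round(2),degrees=True)
    print(); return p,R
E
python3 -c "
from h import *
plan((.53,-.14,.25),87.5)"
```

```text
[40.1, -22.7, -4.1, -0.01, -0.01, -6.0],[42.3, -18.4, -4.1, -0.01, -0.01, -6.0],[44.0, -13.8, -4.1, -0.01, -0.01, -6.0],[45.2, -9.2, -4.1, -0.01, -0.01, -6.0],[45.9, -4.4, -4.1, -0.01, -0.01, -6.0],
[46.1, 0.4, -4.1, -0.01, -0.0, -5.99],[45.8, 5.2, -4.2, -0.01, -0.01, -6.0],[45.0, 10.0, -4.1, -0.01, -0.0, -5.99],[43.7, 14.7, -4.2, -0.01, -0.01, -6.0],[42.0, 19.1, -4.1, -0.01, -0.0, -5.99],
[39.7, 23.4, -4.2, -0.0, -0.01, -6.0],
```

Call:
{"fn": "servo_tool", "kwargs": {
  "increments": [
    [[40, -23, -4, 0, 0, -6], [42, -18, -4, 0, 0, -6], [44, -14, -4, 0, 0, -6], [45, -9, -4, 0, 0, -6], [46, -4, -4, 0, 0, -6]]
  ],
  "fingers": 0.4
}}

```text
t: 0.6
eef_pos: [0.3566, -0.3544, 0.2251]
tcp_rot: [-2.826, -1.371, -0.0]
wrist_force: [0.9, 0.1, -0.1]
grip_width: 0.613
grasp_force: 0.0
```

Call:
{"fn": "servo_tool", "kwargs": {
  "increments": [
    [[46, 0, -4, 0, 0, -6], [46, 5, -4, 0, 0, -6], [45, 10, -4, 0, 0, -6], [44, 15, -4, 0, 0, -6], [42, 19, -4, 0, 0, -6]]
  ]
}}

```text
t: 1.1
eef_pos: [0.5015, -0.1745, 0.2452]
tcp_rot: [-2.375, -2.056, 0.0]
wrist_force: [0.7, -0.3, 0.6]
grip_width: 0.402
grasp_force: 0.0
```

Call:
{"fn": "servo_tool", "kwargs": {
  "increments": [
    [[40, 23, -4, 0, 0, -6], [0, 0, 0, 0, 0, 0], [0, 0, 0, 0, 0, 0]]
  ]
}}

```text
t: 1.4
eef_pos: [0.5295, -0.1393, 0.2488]
tcp_rot: [-2.266, -2.174, 0.002]
wrist_force: [-0.5, 0.4, -0.5]
grip_width: 0.399
grasp_force: 0.0
```

```bash
python3 - <<'E'
from h import *
o=get_obs();im=read_camera("wrist");cv2.imwrite("pics/w1.png",im);np.savez("w1",p=o["eef_pos"],r=o["tcp_rot"])
s=plan((.53,.24,.25),90)
E
```

```text
[42.2, -1.7, -0.1, -0.01, 0.0, -0.28],[42.2, -1.5, -0.1, -0.01, 0.0, -0.27],[42.2, -1.3, -0.2, -0.01, 0.0, -0.28],[42.3, -1.1, -0.1, -0.01, 0.0, -0.27],[42.2, -0.9, -0.2, -0.01, 0.0, -0.28],
[42.3, -0.7, -0.1, -0.01, 0.0, -0.27],[42.3, -0.5, -0.2, -0.01, 0.0, -0.28],[42.2, -0.3, -0.1, -0.01, 0.0, -0.27],[42.3, -0.0, -0.2, -0.01, 0.01, -0.28],
```

View pics/w1.png

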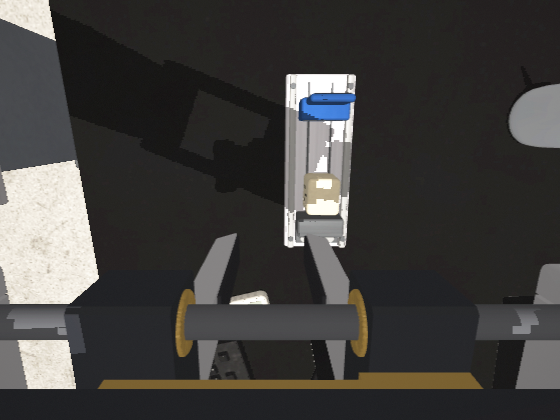

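The wrist view shows the whole bed, with corners near (287,75), (355,75), (346,246) and (285,246). The jaw front edge is at row ~119, the adaptor spans rows ~173–214, and the stop starts at row ~212. I'll measure these while moving on to the spacers.

Call:
{"fn": "servo_tool", "kwargs": {
  "increments": [
    [[42, -1.5, 0, 0, 0, -0.3], [42, -1.5, 0, 0, 0, -0.3], [42, -1, 0, 0, 0, -0.3], [42, -1, 0, 0, 0, -0.3], [42, -1, 0, 0, 0, -0.3]]
  ]
}}

```text
t: 1.95
eef_pos: [0.5297, 0.0693, 0.2492]
tcp_rot: [-2.245, -2.198, 0.001]
wrist_force: [0.5, -0.5, 0.5]
grip_width: 0.398
grasp_force: 0.0
```

Call:
{"fn": "servo_tool", "kwargs": {
  "increments": [
    [[42, -0.5, 0, 0, 0, -0.3], [42, 0, 0, 0, 0, -0.3], [42, 0, 0, 0, 0, -0.3], [0, 0, 0, 0, 0, 0], [0, 0, 0, 0, 0, 0]]
  ]
}}

```text
t: 2.45
eef_pos: [0.5311, 0.1947, 0.2489]
tcp_rot: [2.224, 2.219, -0.002]
wrist_force: [-0.8, -1.1, 1.4]
grip_width: 0.403
grasp_force: 0.0
```

```bash
python3 - <<'E'
from h import *
d=np.load("w1.npz");C=cam("wrist",dict(eef_pos=d["p"],tcp_rot=d["r"]))
im=cv2.imread("pics/w1.png");g=cv2.cvtColor(im,cv2.COLOR_BGR2GRAY)
for z,c in((.022,((287,75),(355,75),(347,246),(285,246))),): print("bed",[p2w(C,*q,z).round(4) for q in c])
for n,q,z in(("stopF L",(298,212),.054),("stopF R",(343,212),.054),("adapt TL",(305,174),.056),("TR",(339,174),.056),("jawF L",(300,119),.058),("jawF R",(349,119),.058),("plate L",(310,96),.1),("plate R",(355,96),.1)):print(n,p2w(C,*q,z).round(4))
a=cv2.resize(im[60:260,270:370],None,fx=3,fy=3,interpolation=2)
o=get_obs();w=read_camera("wrist");cv2.imwrite("pics/w2raw.png",w);np.savez("w2",p=o["eef_pos"],r=o["tcp_rot"])
cv2.imwrite("pics/c2.png",np.hstack([cv2.copyMakeBorder(cv2.resize(w,(500,375)),0,225,0,0,0),a]));print(o["eef_pos"])
E
```

```text
bed [array([ 0.5532, -0.0122,  0.022 ]), array([ 0.6325, -0.0154,  0.022 ]), array([ 0.6265, -0.227 ,  0.022 ]), array([ 0.5446, -0.2238,  0.022 ])]
stopF L [ 0.5604 -0.1695  0.054 ]
stopF R [ 0.6137 -0.1717  0.054 ]
adapt TL [ 0.5692 -0.1243  0.056 ]
TR [ 0.6081 -0.1258  0.056 ]
jawF L [ 0.5644 -0.0632  0.058 ]
jawF R [ 0.6181 -0.0653  0.058 ]
plate L [ 0.5707 -0.0432  0.1   ]
plate R [ 0.6138 -0.0449  0.1   ]
[0.5310808  0.19470673 0.24893449]
```

View pics/c2.png

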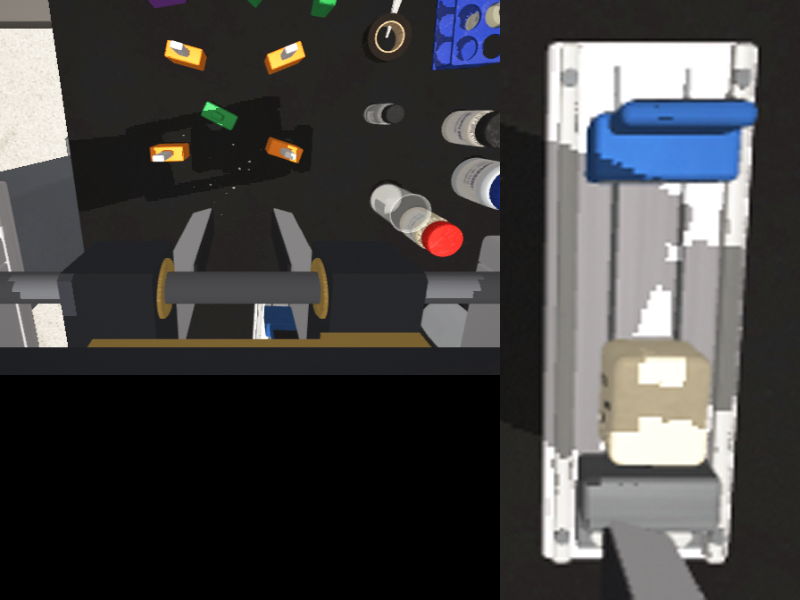

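The clamp fit is consistent with the drawing:
- The bed centre is about (0.589, -0.119) with yaw -2.3°.
- The adaptor front is at bed y ≈ -6 mm, so the gap is 60 mm.

The wrist picture shows the orange spacers, in full-size pixels, at (190,171), (319,168), (207,62) and (320,64). Next I'll fit their poses.

```bash
cat >> h.py <<'E'
from scipy.optimize import minimize
def fit(im,C,seed):
    "fit spacer x,y,yaw to its orange/white silhouette near pixel seed"
    hsv=cv2.cvtColor(im,cv2.COLOR_BGR2HSV)
    m=cv2.inRange(hsv,(5,120,60),(25,255,255))
    k=cv2.morphologyEx(m,cv2.MORPH_CLOSE,np.ones((5,5)))
    _,lab,st,ce=cv2.connectedComponentsWithStats(k)
    ok=[i for i in range(1,len(st)) if st[i,4]>150]
    i=min(ok,key=lambda i:np.hypot(*(ce[i]-seed)))
    ys,xs=np.where(lab==i); hull=cv2.convexHull(np.c_[xs,ys].astype(np.int32))
    M=np.zeros(im.shape[:2],np.uint8);cv2.fillConvexPoly(M,hull,1)
    def box(p):
        c,s=np.cos(p[2]),np.sin(p[2]);R=np.array([[c,-s],[s,c]])
        q=[]
        for z in(0,.046):
            for a,b in((.022,.01),(.022,-.01),(-.022,-.01),(-.022,.01)): q.append(w2p(C,np.r_[p[:2]+R@[a,b],z]))
        return cv2.convexHull(np.float32(q))
    def cost(p):
        N=np.zeros_like(M);cv2.fillConvexPoly(N,np.round(box(p)*16).astype(np.int32),1,shift=4)
        return 1-(M&N).sum()/(M|N).sum()
    g=p2w(C,*ce[i],.03)[:2];best=None
    for y in np.radians([-50,-35,-20,-8,8,20,35,50]):
        r=minimize(cost,[*g,y],method="Nelder-Mead",options=dict(initial_simplex=[[*g,y],[g[0]+.008,g[1],y],[g[0],g[1]+.008,y],[*g,y+.2]],xatol=1e-4,fatol=1e-4))
        if best is None or r.fun<best.fun: best=r
    return best.x,best.fun,ce[i]
E
python3 - <<'E'
from h import *
d=np.load("w2.npz");C=cam("wrist",dict(eef_pos=d["p"],tcp_rot=d["r"]))
im=cv2.imread("pics/w2raw.png");t=cv2.imread("pics/top0.png");T=cam("top")
for s in((190,171),(319,168),(207,62),(320,64)):
    x,f,c=fit(im,C,s);print(x[:2].round(4),np.degrees(x[2]).round(1),round(f,3),c.round(),"top px",w2p(T,[*x[:2],.046]).round())
E
```

```text
[0.4312 0.2122] 0.5 0.026 [192. 169.] top px [223. 254.]
[0.5878 0.2152] -18.0 0.023 [316. 167.] top px [222. 204.]
[0.4591 0.3356] -14.9 0.022 [209.  63.] top px [184. 246.]
[0.5848 0.3327] 20.7 0.025 [317.  66.] top px [185. 206.]
```

The fits are good: overlap is 97% or better, and the reprojections match the top view. Picking the spacer at (0.588, 0.215), yaw -18°, first.

```bash
python3 -c "
from h import *
s=plan((.5878,.2152,.115),72);plan((.5878,.2152,.051),72,start=s)"
```

```text
[5.4, 14.1, 33.5, -0.01, 0.02, 4.45],[6.4, 13.7, 33.5, -0.01, 0.02, 4.45],[7.5, 13.1, 33.5, -0.01, 0.02, 4.46],[8.4, 12.5, 33.5, -0.01, 0.01, 4.45],
[0.0, 0.0, 32.0, 0.0, 0.0, 0.0],[0.0, 0.0, 32.0, 0.0, 0.0, 0.0],
```

Call:
{"fn": "servo_tool", "kwargs": {
  "increments": [
    [[5.4, 14.1, 33.5, 0, 0, 4.45], [6.4, 13.7, 33.5, 0, 0, 4.45], [7.5, 13.1, 33.5, 0, 0, 4.45], [8.4, 12.5, 33.5, 0, 0, 4.45], [0, 0, 0, 0, 0, 0]]
  ]
}}

```text
t: 3.0
eef_pos: [0.5849, 0.2136, 0.109]
tcp_rot: [-2.54, -1.842, 0.017]
wrist_force: [-0.4, -0.3, -0.3]
grip_width: 0.401
grasp_force: 0.0
```

Call:
{"fn": "servo_tool", "kwargs": {
  "increments": [
    [[0, 0, 0, 0, 0, 0], [0, 0, 20, 0, 0, 0], [0, 0, 20, 0, 0, 0], [0, 0, 20, 0, 0, 0], [0, 0, 3, 0, 0, 0]]
  ]
}}

```text
t: 3.5
eef_pos: [0.5872, 0.216, 0.0527]
tcp_rot: [-2.54, -1.849, 0.002]
wrist_force: [0.0, 0.5, -0.5]
grip_width: 0.401
grasp_force: 0.0
```

Call:
{"fn": "servo_tool", "kwargs": {
  "increments": [
    [[0, 0, 0, 0, 0, 0], [0, 0, 0, 0, 0, 0], [0, 0, 0, 0, 0, 0], [0, 0, 0, 0, 0, 0], [0, 0, 0, 0, 0, 0]]
  ],
  "fingers": 0,
  "grip_force": 20
}}

```text
t: 4.0
eef_pos: [0.5891, 0.2174, 0.0541]
tcp_rot: [2.538, 1.849, 0.004]
wrist_force: [0.1, 0.0, 5.2]
grip_width: 0.146
grasp_force: 20.0
```

```bash
python3 -c "
from h import *
o=get_obs();print(o['eef_pos'],o['grip_width'],o['grasp_force'])
p=o['eef_pos'];s=plan((p[0],p[1],.14),72)
# bed
b=np.array([.589,-.1193]);ex=np.array([.9992,-.040]);ey=np.array([.040,.9992])
t=b+ey*.0085;print(t)
s=plan((*t,.14),87.7,start=s);plan((*t,p[2]+.0145),87.7,start=s)"
```

```text
[0.58905203 0.21743181 0.05414253] 0.14606036802769162 20.001201331615448
[0.1, 0.1, -42.9, 0.07, -0.04, 0.07],[-0.0, 0.1, -43.0, 0.07, -0.03, 0.07],
[ 0.58934   -0.1108068]
[-44.6, 14.5, 0.0, 0.0, -0.0, -2.24],[-45.1, 12.8, 0.0, 0.0, -0.0, -2.24],[-45.6, 11.0, 0.0, 0.0, -0.0, -2.24],[-46.0, 9.2, 0.0, 0.0, -0.0, -2.24],[-46.3, 7.4, 0.0, 0.0, -0.0, -2.25],
[-46.5, 5.6, 0.0, 0.0, -0.0, -2.24],[-46.8, 3.7, 0.0, 0.0, -0.0, -2.25],
[0.0, 0.0, 35.7, 0.0, -0.0, 0.0],[0.0, 0.0, 35.7, 0.0, -0.0, 0.0],
```

Grip width is 13.7 mm, which matches the stem. The jaw plate is 100 mm tall, so I'll carry higher, at TCP 0.185.

Call:
{"fn": "servo_tool", "kwargs": {
  "increments": [
    [[0, 0, -20, 0, 0, 0], [0, 0, -44, 0, 0, 0], [0, 0, -44, 0, 0, 0], [-22, 7, -23, 0, 0, -1], [-44, 14, 0, 0, 0, -2.2]]
  ]
}}

```text
t: 4.5
eef_pos: [0.5916, 0.1504, 0.1892]
tcp_rot: [2.477, 1.925, 0.015]
wrist_force: [1.1, -0.4, -0.6]
grip_width: 0.147
grasp_force: 20.0
```

Call:
{"fn": "servo_tool", "kwargs": {
  "increments": [
    [[-45, 12.5, 0, 0, 0, -2.2], [-46, 11, 0, 0, 0, -2.2], [-46, 9, 0, 0, 0, -2.2], [-46, 7, 0, 0, 0, -2.2], [-46, 5, 0, 0, 0, -2.2]]
  ]
}}

```text
t: 5.0
eef_pos: [0.5908, -0.0874, 0.1832]
tcp_rot: [-2.289, -2.151, 0.0]
wrist_force: [0.3, 0.1, -1.4]
grip_width: 0.151
grasp_force: 20.0
```

Call:
{"fn": "servo_tool", "kwargs": {
  "increments": [
    [[-20, 2, 0, 0, 0, -2.2], [0, 0, 0, 0, 0, 0], [0, 0, 0, 0, 0, 0]]
  ]
}}

```text
t: 5.3
eef_pos: [0.5916, -0.1055, 0.183]
tcp_rot: [-2.25, -2.19, -0.0]
wrist_force: [1.0, -0.2, -0.9]
grip_width: 0.146
grasp_force: 20.0
```

```bash
python3 -c "
from h import *
o=get_obs();print(o['eef_pos'],o['grip_width'],o['grasp_force'])
s=plan((.5893,-.1108,.1),87.7);s=plan((.5893,-.1108,.068),87.7,start=s)
"
```

```text
[ 0.59164873 -0.10554579  0.18303717] 0.14649727160679127 19.998953640460968
[-2.7, -1.1, 41.5, -0.02, -0.03, 0.37],[-2.7, -1.0, 41.5, -0.03, -0.03, 0.38],
[0.0, -0.0, 32.0, 0.0, 0.0, -0.0],
```

Call:
{"fn": "servo_tool", "kwargs": {
  "increments": [
    [[-2.5, -1, 40, 0, 0, 0.4], [-2.5, -1, 40, 0, 0, 0.4], [0, 0, 0, 0, 0, 0], [0, 0, 0, 0, 0, 0]]
  ]
}}

```text
t: 5.7
eef_pos: [0.5893, -0.109, 0.1031]
tcp_rot: [-2.262, -2.177, 0.001]
wrist_force: [1.1, -0.5, -0.6]
grip_width: 0.15
grasp_force: 20.0
```

```bash
python3 -c "
from h import *
for i in range(1):
  o=get_obs();print(o['eef_pos'],o['grip_width'],o['wrist_force'])
im=read_camera('wrist');s=read_camera('scene')
C=cam('scene');u,v=w2p(C,(.59,-.11,.05)).astype(int);a=cv2.resize(s[v-50:v+50,u-65:u+65],None,fx=3,fy=3,interpolation=2)
b=im[:300,180:440];b=cv2.resize(b,None,fx=1.5,fy=1.5)
q=np.zeros((450,780,3),np.uint8);q[:300,:390]=a;q[:450,390:]=b;cv2.imwrite('pics/c3.png',q)
plan((.5893,-.1108,.068),87.7)
"
```

```text
[ 0.58933489 -0.10897471  0.10308695] 0.15023935886858028 [ 1.07242752 -0.45365874 -0.58626927]
[-0.6, -2.6, 37.9, 0.23, 0.05, 0.11],
```

View pics/c3.png

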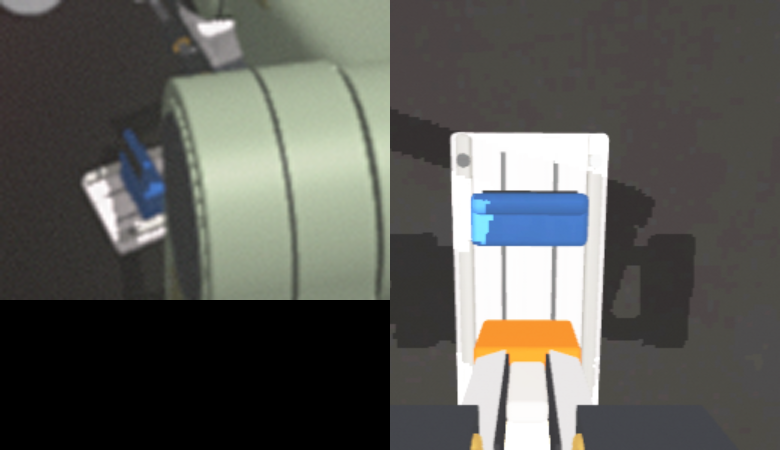

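The wrist view shows the spacer (orange, rows 320–360 of the crop) square and centred between the rails, and the jaw beyond it. The scene camera's view is blocked by the arm. Lowering now.

Call:
{"fn": "servo_tool", "kwargs": {
  "increments": [
    [[0, 0, 15, 0, 0, 0], [0, 0, 13, 0, 0, 0], [0, 0, 5, 0, 0, 0], [0, 0, 3, 0, 0, 0], [0, 0, 0, 0, 0, 0]]
  ]
}}

```text
t: 6.3
eef_pos: [0.5896, -0.1107, 0.067]
tcp_rot: [-2.265, -2.176, 0.0]
wrist_force: [0.5, 0.6, -1.4]
grip_width: 0.148
grasp_force: 20.0
```

```bash
python3 -c "
from h import *
o=get_obs();print(o['eef_pos'],o['grip_width'],o['wrist_force'],o['tcp_rot'])"
```

```text
[ 0.58961541 -0.11071057  0.06699971] 0.14802004999861723 [ 0.48986287  0.58846867 -1.44177031] [-2.26461989e+00 -2.17638965e+00  4.90433346e-04]
```

Call:
{"fn": "servo_tool", "kwargs": {
  "increments": [
    [[0, 0, 1.5, 0, 0, 0], [0, 0, 0, 0, 0, 0]]
  ]
}}

```text
t: 6.5
eef_pos: [0.5902, -0.1109, 0.0663]
tcp_rot: [2.265, 2.176, 0.001]
wrist_force: [-0.2, 0.7, -1.0]
grip_width: 0.144
grasp_force: 20.0
```

Call:
{"fn": "servo_tool", "kwargs": {
  "increments": [
    [[0, 0, 1, 0, 0, 0], [0, 0, 0, 0, 0, 0]]
  ]
}}

```text
t: 6.7
eef_pos: [0.5903, -0.1109, 0.0661]
tcp_rot: [2.264, 2.176, 0.001]
wrist_force: [-1.6, 0.5, 5.2]
grip_width: 0.143
grasp_force: 20.0
```

Contact is felt at 5 N. I'll release, lift, and take the shut fingers behind the plate to try the jaw.

Call:
{"fn": "servo_tool", "kwargs": {
  "increments": [
    [[0, 0, 0, 0, 0, 0], [0, 0, 0, 0, 0, 0], [0, 0, 0, 0, 0, 0], [0, 0, -10, 0, 0, 0], [0, 0, -35, 0, 0, 0]]
  ],
  "fingers": 0.4
}}

```text
t: 7.2
eef_pos: [0.5862, -0.1095, 0.1064]
tcp_rot: [-2.259, -2.171, 0.007]
wrist_force: [0.9, 0.6, 0.1]
grip_width: 0.4
grasp_force: 0.0
```

Call:
{"fn": "servo_tool", "kwargs": {
  "increments": [
    [[0, 0, -35, 0, 0, 0], [31, 0, 0, 0, 0, 0], [31, 0, 0, 0, 0, 0], [31, 0, 0, 0, 0, 0], [0, 0, 0, 0, 0, 0]]
  ],
  "fingers": 0
}}

```text
t: 7.7
eef_pos: [0.5936, -0.0145, 0.1457]
tcp_rot: [-2.26, -2.181, -0.002]
wrist_force: [-0.1, -0.0, -1.1]
grip_width: 0.019
grasp_force: 0.0
```

```bash
python3 -c "
from h import *
o=get_obs();print(o['eef_pos'],o['grip_width'],o['wrist_force'],o['tcp_rot'])
cv2.imwrite('pics/x.png',read_camera('wrist'))
s=plan((.593,-.0175,.072),87.7)"
```

```text
[ 0.59358043 -0.01445593  0.14572572] 0.019020444396988762 [-0.11299841 -0.00200067 -1.13866141] [-2.26033146e+00 -2.18133214e+00 -2.21121093e-03]
[-0.6, -0.3, 36.8, 0.02, 0.01, 0.11],[-0.6, -0.4, 36.8, 0.02, 0.01, 0.1],
```

Call:
{"fn": "servo_tool", "kwargs": {
  "increments": [
    [[0, 0, 37, 0, 0, 0], [0, 0, 37, 0, 0, 0], [0, 0, 0, 0, 0, 0], [-10, 0, 0, 0, 0, 0], [0, 0, 0, 0, 0, 0]]
  ]
}}

```text
t: 8.25
eef_pos: [0.595, -0.03, 0.0733]
tcp_rot: [2.264, 2.173, 0.003]
wrist_force: [-0.6, -0.0, 0.2]
grip_width: 0.003
grasp_force: 0.0
```

Call:
{"fn": "servo_tool", "kwargs": {
  "increments": [
    [[-6, 0, 0, 0, 0, 0], [-6, 0, 0, 0, 0, 0], [-6, 0, 0, 0, 0, 0], [0, 0, 0, 0, 0, 0], [0, 0, 0, 0, 0, 0]]
  ]
}}

```text
t: 8.75
eef_pos: [0.5927, -0.0459, 0.0713]
tcp_rot: [2.265, 2.176, 0.001]
wrist_force: [1.3, 2.8, 1.7]
grip_width: 0.004
grasp_force: 1.3
```

Call:
{"fn": "servo_tool", "kwargs": {
  "increments": [
    [[-6, 0, 0, 0, 0, 0], [-6, 0, 0, 0, 0, 0], [0, 0, 0, 0, 0, 0], [0, 0, 0, 0, 0, 0]]
  ]
}}

```text
t: 9.15
eef_pos: [0.5919, -0.058, 0.0709]
tcp_rot: [-2.265, -2.177, 0.0]
wrist_force: [0.9, 4.2, 1.5]
grip_width: 0.002
grasp_force: 1.9
```

Call:
{"fn": "servo_tool", "kwargs": {
  "increments": [
    [[-2, 0, 0, 0, 0, 0], [0, 0, 0, 0, 0, 0], [0, 0, 0, 0, 0, 0]]
  ]
}}

```text
t: 9.45
eef_pos: [0.5919, -0.0582, 0.0709]
tcp_rot: [-2.264, -2.176, -0.003]
wrist_force: [1.0, 8.0, 2.6]
grip_width: 0.008
grasp_force: 3.9
```

Call:
{"fn": "servo_tool", "kwargs": {
  "increments": [
    [[-2, 0, 0, 0, 0, 0], [0, 0, 0, 0, 0, 0], [0, 0, 0, 0, 0, 0]]
  ]
}}

```text
t: 9.75
eef_pos: [0.5919, -0.0582, 0.071]
tcp_rot: [-2.262, -2.174, -0.007]
wrist_force: [2.4, 12.3, 3.2]
grip_width: 0.007
grasp_force: 6.1
```

```bash
python3 -c "
from h import *
o=get_obs();print(o['eef_pos'],o['wrist_force']);im=read_camera('wrist')
cv2.imwrite('pics/w4.png',cv2.resize(im[60:300,150:430],None,fx=2,fy=2))"
```

```text
[ 0.59187602 -0.05823904  0.07097353] [ 2.43947514 12.30199083  3.20387654]
```

View pics/w4.png

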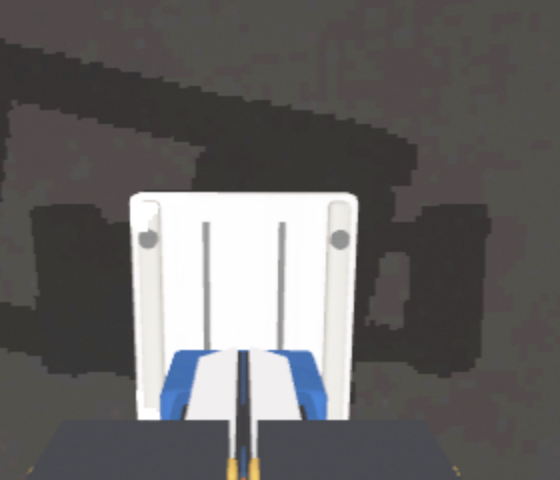

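The jaw stopped hard at TCP y = -0.0582, which is bed y 61 mm against the 60 mm expected at end of travel. Before that only spring force was felt, so the stack is too thin and needs a second spacer. Backing off to fetch the one at (0.431, 0.212).

Call:
{"fn": "servo_tool", "kwargs": {
  "increments": [
    [[10, 0, 0, 0, 0, 0], [12, 0, 0, 0, 0, 0], [14, 0, 0, 0, 0, 0], [10, 0, -35, 0, 0, 0], [30, 0, -45, 0, 0, 0]]
  ],
  "fingers": 0.4
}}

```text
t: 10.3
eef_pos: [0.5918, 0.0109, 0.1451]
tcp_rot: [-2.264, -2.172, 0.011]
wrist_force: [0.8, 0.3, 0.7]
grip_width: 0.383
grasp_force: 0.0
```

```bash
python3 -c "
from h import *
o=get_obs();print(o['eef_pos'],o['wrist_force'])
im=read_camera('top');cv2.imwrite('pics/t2.png',im)
s=plan((.4312,.2122,.115),90.5)"
```

```text
[0.59175626 0.01093756 0.14507425] [0.76265594 0.30953944 0.65353823]
[31.7, -29.1, 6.5, 0.08, -0.01, -0.45],[31.9, -28.8, 6.5, 0.09, -0.01, -0.45],[32.1, -28.6, 6.6, 0.08, -0.01, -0.44],[32.4, -28.3, 6.6, 0.09, -0.0, -0.45],[32.6, -28.0, 6.6, 0.08, -0.01, -0.44],
[32.7, -27.8, 6.7, 0.09, -0.0, -0.45],
```

Call:
{"fn": "servo_tool", "kwargs": {
  "increments": [
    [[31, -29, 6, 0, 0, -0.5], [31, -29, 6, 0, 0, -0.5], [31, -28.5, 6, 0, 0, -0.5], [32, -28.5, 6, 0, 0, -0.4], [32, -28, 6, 0, 0, -0.4]]
  ]
}}

```text
t: 10.85
eef_pos: [0.4535, 0.1727, 0.1169]
tcp_rot: [2.22, 2.222, -0.002]
wrist_force: [0.0, 0.3, 0.4]
grip_width: 0.4
grasp_force: 0.0
```

Call:
{"fn": "servo_tool", "kwargs": {
  "increments": [
    [[30, -28, 0, 0, 0, -0.4], [0, 0, 0, 0, 0, 0], [0, 0, 0, 0, 0, 0], [0, 0, 0, 0, 0, 0]]
  ]
}}

```text
t: 11.25
eef_pos: [0.428, 0.2015, 0.1177]
tcp_rot: [2.212, 2.229, 0.0]
wrist_force: [-0.4, 0.3, -0.6]
grip_width: 0.399
grasp_force: 0.0
```

```bash
python3 -c "
from h import *
o=get_obs();print(o['eef_pos'],o['tcp_rot'],o['wrist_force'])
plan((.4312,.2122,.053),90.5,n=2)"
```

```text
[0.42803502 0.20148229 0.11770583] [2.21249272e+00 2.22860758e+00 9.21358304e-05] [-0.35249922  0.31414134 -0.55859179]
[5.4, 1.6, 32.3, 0.03, 0.02, -0.04],[5.3, 1.6, 32.4, 0.02, 0.03, -0.04],
```

Call:
{"fn": "servo_tool", "kwargs": {
  "increments": [
    [[10.5, 3, 5, 0, 0, 0], [0, 0, 20, 0, 0, 0], [0, 0, 20, 0, 0, 0], [0, 0, 19, 0, 0, 0], [0, 0, 0, 0, 0, 0]]
  ]
}}

```text
t: 11.75
eef_pos: [0.4284, 0.2115, 0.0506]
tcp_rot: [-2.213, -2.226, 0.009]
wrist_force: [0.1, -0.6, -0.3]
grip_width: 0.401
grasp_force: 0.0
```

Call:
{"fn": "servo_tool", "kwargs": {
  "increments": [
    [[0, 0, 0, 0, 0, 0], [0, 0, 0, 0, 0, 0], [0, 0, 0, 0, 0, 0], [0, 0, 0, 0, 0, 0], [0, 0, 0, 0, 0, 0]]
  ],
  "fingers": 0
}}

```text
t: 12.25
eef_pos: [0.4311, 0.2128, 0.0545]
tcp_rot: [2.212, 2.229, 0.003]
wrist_force: [0.5, -0.8, 3.2]
grip_width: 0.146
grasp_force: 20.0
```

```bash
python3 - <<'E'
from h import *
o=get_obs();p=o['eef_pos'];print(p,o['grip_width'],o['grasp_force'],o['wrist_force'])
# find first spacer in clamp: top view taken just after try
T=cam('top');im=cv2.imread('pics/t2.png')
u,v=w2p(T,(.59,-.11,.058)).astype(int);cv2.imwrite('pics/c5.png',cv2.resize(im[v-22:v+22,u-45:u+45],None,fx=8,fy=8,interpolation=2));print(u,v)
s=plan((p[0],p[1],.19),90.5)
t=np.array([.589,-.1193])+np.array([.04,.9992])*.0325;print(t)
plan((*t,.19),87.7,start=s)
E
```

```text
[0.43108647 0.21284528 0.05451338] 0.1460789122849794 19.997208416461945 [ 0.50743857 -0.80138356  3.20864238]
326 199
[0.0, 0.1, -45.2, 0.04, -0.01, -0.02],[0.0, 0.1, -45.1, 0.04, -0.01, -0.02],[0.0, -0.0, -45.2, 0.04, -0.01, -0.03],
[ 0.5903   -0.086826]
[-37.6, 19.6, 0.0, 0.0, 0.0, 0.35],[-37.5, 19.8, 0.0, 0.0, 0.0, 0.35],[-37.4, 20.0, 0.0, 0.0, 0.0, 0.35],[-37.3, 20.3, 0.0, 0.0, 0.0, 0.35],[-37.1, 20.5, 0.0, 0.0, 0.0, 0.35],
[-37.0, 20.7, 0.0, 0.0, 0.0, 0.35],[-36.9, 20.9, 0.0, 0.0, 0.0, 0.35],[-36.8, 21.2, 0.0, 0.0, 0.0, 0.35],
```

View pics/c5.png

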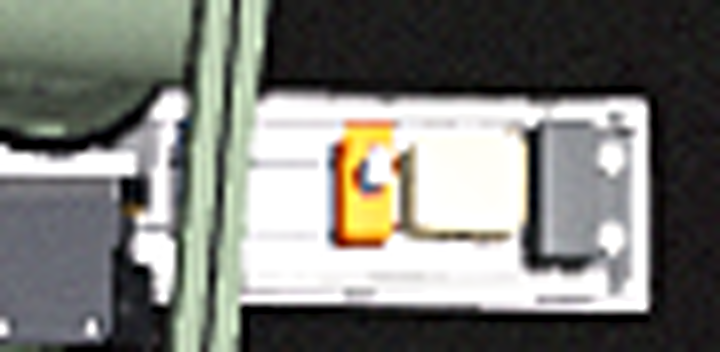

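The top crop shows spacer one upright, a small gap before the adaptor. Its jaw-side face is at bed y ≈ 18.5 mm as planned. Spacer two is gripped, so I'm carrying it to bed y ≈ 34 mm.

Call:
{"fn": "servo_tool", "kwargs": {
  "increments": [
    [[0, 0, -25, 0, 0, 0], [0, 0, -45, 0, 0, 0], [0, 0, -45, 0, 0, 0], [-20, 10, -20, 0, 0, 0], [-37.5, 20, 0, 0, 0, 0.4]]
  ]
}}

```text
t: 12.75
eef_pos: [0.4631, 0.157, 0.1934]
tcp_rot: [2.213, 2.224, 0.013]
wrist_force: [0.3, 0.0, -0.5]
grip_width: 0.149
grasp_force: 20.0
```

Call:
{"fn": "servo_tool", "kwargs": {
  "increments": [
    [[-37.5, 20, 0, 0, 0, 0.4], [-37.5, 20, 0, 0, 0, 0.4], [-37, 20.5, 0, 0, 0, 0.4], [-37, 20.5, 0, 0, 0, 0.4], [-37, 21, 0, 0, 0, 0.4]]
  ]
}}

```text
t: 13.25
eef_pos: [0.5604, -0.0335, 0.1885]
tcp_rot: [-2.26, -2.182, -0.0]
wrist_force: [1.1, -0.0, -0.5]
grip_width: 0.148
grasp_force: 20.0
```

Call:
{"fn": "servo_tool", "kwargs": {
  "increments": [
    [[-37, 21, 0, 0, 0, 0.4], [-16, 11, 0, 0, 0, 0], [0, 0, 0, 0, 0, 0], [0, 0, 0, 0, 0, 0], [0, 0, 0, 0, 0, 0]]
  ]
}}

```text
t: 13.75
eef_pos: [0.5894, -0.0849, 0.1883]
tcp_rot: [-2.265, -2.176, 0.0]
wrist_force: [0.4, 0.4, -0.8]
grip_width: 0.153
grasp_force: 20.0
```

```bash
python3 - <<'E'
from h import *
o=get_obs();p=o['eef_pos'];print(p,o['grip_width'])
s=plan((.5904,-.0853,.11),87.7)
E
```

```text
[ 0.5893848  -0.084909    0.18832509] 0.1529422467525053
[-0.2, 0.6, 39.2, -0.03, -0.02, -0.0],[-0.2, 0.5, 39.1, -0.03, -0.02, -0.0],
```

Call:
{"fn": "servo_tool", "kwargs": {
  "increments": [
    [[0, 0.5, 39, 0, 0, 0], [0, 0.5, 39, 0, 0, 0], [0, 0, 0, 0, 0, 0], [0, 0, 0, 0, 0, 0], [0, 0, 0, 0, 0, 0]]
  ]
}}

```text
t: 14.25
eef_pos: [0.5928, -0.0861, 0.1132]
tcp_rot: [2.263, 2.174, 0.003]
wrist_force: [-0.5, -0.4, -0.1]
grip_width: 0.147
grasp_force: 20.0
```

```bash
python3 - <<'E'
from h import *
o=get_obs();p=o['eef_pos'];im=read_camera('wrist');print(p)
cv2.imwrite('pics/w6.png',cv2.resize(im[60:330,150:430],None,fx=2,fy=2))
plan((.5904,-.0853,.07),87.7)
E
```

```text
[ 0.59281759 -0.08606175  0.11317658]
[1.0, -2.9, 43.5, 0.28, 0.07, -0.03],
```

View pics/w6.png

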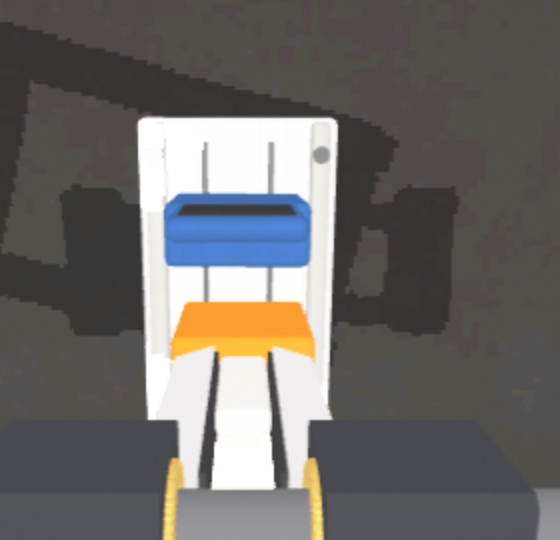

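The second spacer is square between the rails and clear of the jaw. Lowering it.

Call:
{"fn": "servo_tool", "kwargs": {
  "increments": [
    [[0.5, -1, 20, 0, 0, 0], [0, 0, 16, 0, 0, 0], [0, 0, 6, 0, 0, 0], [0, 0, 0, 0, 0, 0], [0, 0, 0, 0, 0, 0]]
  ]
}}

```text
t: 14.8
eef_pos: [0.5905, -0.0858, 0.069]
tcp_rot: [2.267, 2.175, 0.0]
wrist_force: [0.2, 0.9, -1.0]
grip_width: 0.147
grasp_force: 20.0
```

Call:
{"fn": "servo_tool", "kwargs": {
  "increments": [
    [[0, 0, 1.5, 0, 0, 0], [0, 0, 0, 0, 0, 0], [0, 0, 0, 0, 0, 0]]
  ]
}}

```text
t: 15.1
eef_pos: [0.5905, -0.0858, 0.0675]
tcp_rot: [2.266, 2.175, 0.001]
wrist_force: [-0.7, -0.4, -0.6]
grip_width: 0.144
grasp_force: 20.0
```

Call:
{"fn": "servo_tool", "kwargs": {
  "increments": [
    [[0, 0, 1.5, 0, 0, 0], [0, 0, 0, 0, 0, 0], [0, 0, 0, 0, 0, 0]]
  ]
}}

```text
t: 15.4
eef_pos: [0.5906, -0.0859, 0.0665]
tcp_rot: [2.266, 2.174, 0.001]
wrist_force: [-1.3, -0.6, 5.6]
grip_width: 0.144
grasp_force: 20.0
```

Call:
{"fn": "servo_tool", "kwargs": {
  "increments": [
    [[0, 0, 1, 0, 0, 0], [0, 0, 0, 0, 0, 0], [0, 0, 0, 0, 0, 0]]
  ]
}}

```text
t: 15.7
eef_pos: [0.5907, -0.0859, 0.0665]
tcp_rot: [2.266, 2.174, 0.001]
wrist_force: [-2.8, 0.6, 9.7]
grip_width: 0.149
grasp_force: 20.0
```

Seated. Releasing, then going behind the plate (from y -0.086 to about -0.0165).

Call:
{"fn": "servo_tool", "kwargs": {
  "increments": [
    [[0, 0, -1.5, 0, 0, 0], [0, 0, 0, 0, 0, 0], [0, 0, 0, 0, 0, 0], [0, 0, -10, 0, 0, 0], [0, 0, -35, 0, 0, 0]]
  ],
  "fingers": 0.4
}}

```text
t: 16.2
eef_pos: [0.5864, -0.0846, 0.1073]
tcp_rot: [-2.261, -2.169, 0.008]
wrist_force: [0.5, 0.4, 0.3]
grip_width: 0.4
grasp_force: 0.0
```

Call:
{"fn": "servo_tool", "kwargs": {
  "increments": [
    [[0, 0, -35, 0, 0, 0], [30, 0, 0, 0, 0, 0], [40, 0, 0, 0, 0, 0], [0, 0, 0, 0, 0, 0], [0, 0, 0, 0, 0, 0]]
  ],
  "fingers": 0
}}

```text
t: 16.7
eef_pos: [0.5931, -0.0151, 0.1464]
tcp_rot: [2.264, 2.177, -0.0]
wrist_force: [-1.0, -0.1, 0.3]
grip_width: 0.024
grasp_force: 0.0
```

```bash
python3 - <<'E'
from h import *
o=get_obs();print(o['eef_pos'],o['grip_width'])
plan((.593,-.0175,.072),87.7)
E
```

```text
[ 0.59305719 -0.01513286  0.14637239] 0.023663826170061665
[-1.2, 0.0, 37.2, 0.01, 0.02, 0.02],[-1.1, 0.0, 37.2, 0.0, 0.01, 0.03],
```

Call:
{"fn": "servo_tool", "kwargs": {
  "increments": [
    [[-1, 0, 37, 0, 0, 0], [-1, 0, 37, 0, 0, 0], [0, 0, 0, 0, 0, 0], [-10, 0, 0, 0, 0, 0], [0, 0, 0, 0, 0, 0]]
  ]
}}

```text
t: 17.2
eef_pos: [0.5944, -0.0299, 0.0743]
tcp_rot: [2.266, 2.171, 0.003]
wrist_force: [0.2, -0.6, 0.8]
grip_width: 0.008
grasp_force: 0.0
```

Call:
{"fn": "servo_tool", "kwargs": {
  "increments": [
    [[-5, 0, 0, 0, 0, 0], [-5, 0, 0, 0, 0, 0], [-3, 0, 0, 0, 0, 0], [-2, 0, 0, 0, 0, 0], [0, 0, 0, 0, 0, 0]]
  ]
}}

```text
t: 17.7
eef_pos: [0.5923, -0.0428, 0.0725]
tcp_rot: [2.266, 2.174, 0.001]
wrist_force: [0.4, 1.3, 1.0]
grip_width: 0.005
grasp_force: 1.1
```

Call:
{"fn": "servo_tool", "kwargs": {
  "increments": [
    [[-2, 0, 0, 0, 0, 0], [-2, 0, 0, 0, 0, 0], [-2, 0, 0, 0, 0, 0], [0, 0, 0, 0, 0, 0], [0, 0, 0, 0, 0, 0]]
  ]
}}

```text
t: 18.2
eef_pos: [0.5916, -0.0488, 0.0719]
tcp_rot: [-2.267, -2.175, 0.0]
wrist_force: [1.0, 2.9, 1.5]
grip_width: 0.003
grasp_force: 1.6
```

Call:
{"fn": "servo_tool", "kwargs": {
  "increments": [
    [[-1.5, 0, 0, 0, 0, 0], [-1.5, 0, 0, 0, 0, 0], [0, 0, 0, 0, 0, 0], [0, 0, 0, 0, 0, 0]]
  ]
}}

```text
t: 18.6
eef_pos: [0.5915, -0.0517, 0.072]
tcp_rot: [-2.267, -2.175, 0.0]
wrist_force: [1.6, 4.4, 1.4]
grip_width: 0.005
grasp_force: 2.0
```

Call:
{"fn": "servo_tool", "kwargs": {
  "increments": [
    [[-2, 0, 0, 0, 0, 0], [0, 0, 0, 0, 0, 0], [0, 0, 0, 0, 0, 0]]
  ]
}}

```text
t: 18.9
eef_pos: [0.5914, -0.0537, 0.072]
tcp_rot: [-2.267, -2.175, 0.0]
wrist_force: [0.8, 4.0, 1.8]
grip_width: 0.005
grasp_force: 2.1
```

Call:
{"fn": "servo_tool", "kwargs": {
  "increments": [
    [[-2, 0, 0, 0, 0, 0], [0, 0, 0, 0, 0, 0], [0, 0, 0, 0, 0, 0]]
  ]
}}

```text
t: 19.2
eef_pos: [0.5913, -0.0555, 0.072]
tcp_rot: [-2.267, -2.175, -0.0]
wrist_force: [0.9, 5.4, 1.5]
grip_width: 0.003
grasp_force: 2.3
```

Call:
{"fn": "servo_tool", "kwargs": {
  "increments": [
    [[-2, 0, 0, 0, 0, 0], [0, 0, 0, 0, 0, 0], [0, 0, 0, 0, 0, 0]]
  ]
}}

```text
t: 19.5
eef_pos: [0.5912, -0.0575, 0.072]
tcp_rot: [-2.267, -2.175, -0.0]
wrist_force: [1.1, 5.1, 1.4]
grip_width: 0.003
grasp_force: 2.5
```

Call:
{"fn": "servo_tool", "kwargs": {
  "increments": [
    [[-2, 0, 0, 0, 0, 0], [0, 0, 0, 0, 0, 0], [0, 0, 0, 0, 0, 0]]
  ]
}}

```text
t: 19.8
eef_pos: [0.5912, -0.0582, 0.072]
tcp_rot: [-2.266, -2.174, -0.003]
wrist_force: [1.1, 7.4, 2.6]
grip_width: 0.006
grasp_force: 4.0
```

```bash
python3 - <<'E'
from h import *
o=get_obs();print(o['eef_pos'],o['wrist_force'])
ims=[read_camera(n) for n in('top','scene')];out=[]
for n,im in zip(('top','scene'),ims):
    u,v=w2p(cam(n),(.589,-.12,.05)).astype(int);out.append(cv2.resize(im[v-35:v+35,u-48:u+48],(400,292),interpolation=2))
cv2.imwrite('pics/c7.png',np.hstack(out))
E
```

```text
[ 0.59117856 -0.05816098  0.07195839] [1.12753265 7.39021807 2.64951896]
```

View pics/c7.png

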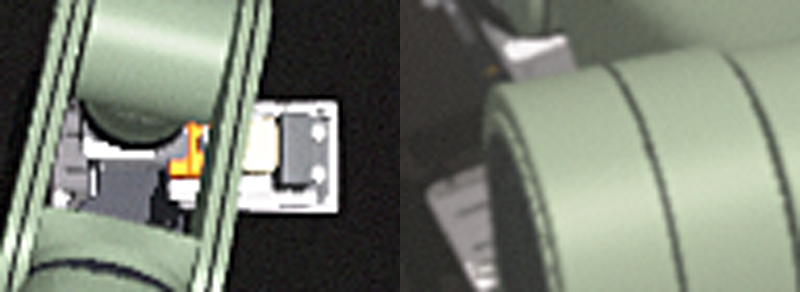

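The jaw stopped at exactly the same point again (TCP y -0.0582), so it's at end of travel and two spacers are still too thin. Rechecking the close crop, the stop's face is really at row ~218, so the adaptor had stood off it by a few mm. A third spacer is needed, with about 7 mm to spare. I'll retreat and measure the remaining slot numerically.

Call:
{"fn": "servo_tool", "kwargs": {
  "increments": [
    [[8, 0, 0, 0, 0, 0], [12, 0, 0, 0, 0, 0], [14, 0, 0, 0, 0, 0], [10, 0, -35, 0, 0, 0], [0, 0, -45, 0, 0, 0]]
  ]
}}

```text
t: 20.4
eef_pos: [0.5896, -0.014, 0.1491]
tcp_rot: [-2.26, -2.173, 0.01]
wrist_force: [0.5, 0.4, -0.4]
grip_width: 0.004
grasp_force: 0.0
```

Call:
{"fn": "servo_tool", "kwargs": {
  "increments": [
    [[0, 0, -48, 0, 0, 0], [-20, -12, -48, 0, 0, 0], [-35, -20, 0, 0, 0, 0], [-35, -20, 0, 0, 0, 0], [-25, -8, 0, 0, 0, 0]]
  ],
  "fingers": 0.4
}}

```text
t: 20.9
eef_pos: [0.5273, -0.1283, 0.2453]
tcp_rot: [2.267, 2.174, -0.004]
wrist_force: [0.6, -0.2, 0.7]
grip_width: 0.383
grasp_force: 0.0
```

Call:
{"fn": "servo_tool", "kwargs": {
  "increments": [
    [[0, 0, 0, 0, 0, 0], [0, 0, 0, 0, 0, 0], [0, 0, 0, 0, 0, 0]]
  ]
}}

```text
t: 21.2
eef_pos: [0.5293, -0.126, 0.2447]
tcp_rot: [-2.265, -2.176, 0.001]
wrist_force: [0.3, 0.6, 0.3]
grip_width: 0.399
grasp_force: 0.0
```

```bash
cat >> h.py <<'E'
B=np.array([.589,-.1193]);EX=np.array([.9992,-.040]);EY=np.array([.040,.9992])
def profile(im,C,bx,z=.058,lo=-.06,hi=.09):
    "colour runs along bed y (mm) on plane z at bed x"
    hsv=cv2.cvtColor(im,cv2.COLOR_BGR2HSV);runs=[]
    for y in np.arange(lo,hi,.0005):
        u,v=w2p(C,[*(B+EX*bx+EY*y),z]);u,v=int(round(u)),int(round(v))
        if not(0<=u<560 and 0<=v<420): continue
        h,s,b=map(int,hsv[v,u]);k='O' if 5<=h<=25 and s>120 else 'B' if 95<=h<=130 and s>90 else '.'
        if not runs or runs[-1][0]!=k: runs.append([k,round(y*1000,1),0])
        runs[-1][2]=round(y*1000,1)
    return [r for r in runs if r[2]-r[1]>=1]
E
python3 - <<'E'
from h import *
o=get_obs();im=read_camera('wrist');cv2.imwrite('pics/w8.png',im);print(o['eef_pos'],o['grip_width'])
C=cam('wrist',o);np.savez('w8',p=o['eef_pos'],r=o['tcp_rot'])
for bx in(-.017,-.013,.013,.017):print(bx,profile(im,C,bx))
E
```

```text
[ 0.52928831 -0.12596603  0.24471502] 0.3994435799485326
-0.017 [['.', np.float64(-60.0), np.float64(-13.0)], ['O', np.float64(-12.5), np.float64(30.0)], ['.', np.float64(30.5), np.float64(54.0)], ['B', np.float64(54.5), np.float64(78.0)], ['.', np.float64(78.5), np.float64(89.5)]]
-0.013 [['.', np.float64(-60.0), np.float64(-13.0)], ['O', np.float64(-12.5), np.float64(30.0)], ['.', np.float64(30.5), np.float64(54.0)], ['B', np.float64(54.5), np.float64(80.0)], ['.', np.float64(80.5), np.float64(89.5)]]
0.013 [['.', np.float64(-60.0), np.float64(-3.5)], ['O', np.float64(-3.0), np.float64(8.0)], ['.', np.float64(8.5), np.float64(17.0)], ['O', np.float64(17.5), np.float64(30.0)], ['.', np.float64(30.5), np.float64(54.0)], ['B', np.float64(54.5), np.float64(80.0)], ['.', np.float64(80.5), np.float64(89.5)]]
0.017 [['.', np.float64(-60.0), np.float64(-13.0)], ['O', np.float64(-12.5), np.float64(28.0)], ['.', np.float64(28.5), np.float64(54.0)], ['B', np.float64(54.5), np.float64(80.0)], ['.', np.float64(80.5), np.float64(89.5)]]
```

The stack is squeezed together, with its front at bed y ≈ 28 mm and the jaw front at 54.5 mm. That leaves a 27 mm slot, so the spacer centre should go to bed y ≈ 41 mm. Next I'll check the TCP against the camera using the earlier hover picture, and plan the third pick at (0.459, 0.336), yaw -15°.

```bash
python3 - <<'E'
from h import *
w=cv2.imread('pics/w6.png');im=np.zeros((420,560,3),np.uint8);im[60:330,150:430]=cv2.resize(w,(280,270),interpolation=cv2.INTER_AREA)
o=dict(eef_pos=np.array([.5907,-.0857,.1122]),tcp_rot=np.array([2.266,2.175,0]))
C=cam('wrist',o)
for bx in(-.018,0,.018):print(bx,profile(im,C,bx,z=.1042,lo=.0,hi=.09),profile(im,C,bx,z=.058,lo=.03,hi=.09))
s=plan((.4591,.3356,.2),75.1);plan((.4591,.3356,.115),75.1,start=s)
E
```

```text
-0.018 [['.', np.float64(0.0), np.float64(37.0)], ['O', np.float64(37.5), np.float64(49.5)], ['.', np.float64(50.0), np.float64(65.0)], ['B', np.float64(65.5), np.float64(85.0)], ['.', np.float64(85.5), np.float64(89.5)]] [['O', np.float64(30.0), np.float64(42.0)], ['.', np.float64(42.5), np.float64(55.5)], ['B', np.float64(56.0), np.float64(74.0)], ['.', np.float64(74.5), np.float64(78.0)], ['B', np.float64(78.5), np.float64(81.5)], ['.', np.float64(82.0), np.float64(89.5)]]
0 [['.', np.float64(0.0), np.float64(37.0)], ['O', np.float64(37.5), np.float64(54.0)], ['.', np.float64(54.5), np.float64(65.0)], ['B', np.float64(65.5), np.float64(79.5)], ['.', np.float64(80.0), np.float64(83.0)], ['B', np.float64(83.5), np.float64(85.5)], ['.', np.float64(86.0), np.float64(89.5)]] [['O', np.float64(30.0), np.float64(42.0)], ['.', np.float64(42.5), np.float64(55.5)], ['B', np.float64(56.0), np.float64(74.0)], ['.', np.float64(74.5), np.float64(78.0)], ['B', np.float64(78.5), np.float64(81.5)], ['.', np.float64(82.0), np.float64(89.5)]]
0.018 [['.', np.float64(0.0), np.float64(38.0)], ['O', np
[... 169 characters left out ...]
, np.float64(30.0), np.float64(42.0)], ['.', np.float64(42.5), np.float64(55.5)], ['B', np.float64(56.0), np.float64(74.0)], ['.', np.float64(74.5), np.float64(77.0)], ['B', np.float64(77.5), np.float64(82.0)], ['.', np.float64(82.5), np.float64(89.5)]]
[45.8, -8.9, 4.5, -0.0, -0.0, 1.26],[45.6, -9.9, 4.5, -0.0, -0.0, 1.26],[45.4, -10.9, 4.5, -0.01, -0.0, 1.26],[45.1, -11.8, 4.5, -0.0, -0.0, 1.26],[44.9, -12.8, 4.5, -0.01, -0.0, 1.26],
[44.6, -13.8, 4.5, -0.0, -0.0, 1.26],[44.3, -14.8, 4.5, -0.01, -0.0, 1.26],[43.9, -15.8, 4.4, -0.0, -0.0, 1.27],[43.6, -16.8, 4.5, -0.01, -0.0, 1.26],[43.2, -17.7, 4.4, -0.0, -0.01, 1.27],

[-0.0, 0.0, 42.5, -0.0, 0.0, -0.0],[-0.0, 0.0, 42.5, -0.0, 0.0, -0.0],
```

In the hover picture the held spacer's bottom edge and the jaw top lie in one plane, so the gap can be read directly (14 mm there). For the third spacer I'll aim for a gap of about 3.5 mm. Now fetching it.

Call:
{"fn": "servo_tool", "kwargs": {
  "increments": [
    [[46, -9, 4.5, 0, 0, 1.3], [45.5, -10, 4.5, 0, 0, 1.3], [45.5, -11, 4.5, 0, 0, 1.3], [45, -12, 4.5, 0, 0, 1.3], [45, -13, 4.5, 0, 0, 1.3]]
  ]
}}

```text
t: 21.75
eef_pos: [0.4934, 0.1069, 0.2224]
tcp_rot: [2.386, 2.044, 0.0]
wrist_force: [-0.2, -0.6, 0.5]
grip_width: 0.402
grasp_force: 0.0
```

Call:
{"fn": "servo_tool", "kwargs": {
  "increments": [
    [[44.5, -14, 4.5, 0, 0, 1.3], [44.5, -15, 4.5, 0, 0, 1.3], [44, -16, 4.5, 0, 0, 1.2], [43.5, -17, 4.5, 0, 0, 1.2], [43, -17.5, 4.5, 0, 0, 1.2]]
  ]
}}

```text
t: 22.25
eef_pos: [0.4582, 0.3382, 0.1998]
tcp_rot: [2.492, 1.912, 0.0]
wrist_force: [0.6, 0.1, 0.0]
grip_width: 0.401
grasp_force: 0.0
```

Call:
{"fn": "servo_tool", "kwargs": {
  "increments": [
    [[0, 0, 40, 0, 0, 0], [0, 0, 40, 0, 0, 0], [0, 0, 0, 0, 0, 0], [0, 0, 0, 0, 0, 0], [0, 0, 0, 0, 0, 0]]
  ]
}}

```text
t: 22.75
eef_pos: [0.4611, 0.3361, 0.1225]
tcp_rot: [2.493, 1.911, 0.006]
wrist_force: [-0.7, 1.0, 0.6]
grip_width: 0.4
grasp_force: 0.0
```

```bash
python3 -c "
from h import *
o=get_obs();print(o['eef_pos'],o['tcp_rot'])
plan((.4591,.3356,.053),75.1,n=2)"
```

```text
[0.46106057 0.3361189  0.1224552 ] [2.49274568 1.91080682 0.00640191]
[-0.6, -1.0, 34.7, 0.09, -0.08, -0.08],[-0.6, -0.9, 34.7, 0.09, -0.08, -0.08],
```

Call:
{"fn": "servo_tool", "kwargs": {
  "increments": [
    [[-1, -1, 8, 0, 0, 0], [0, 0, 22, 0, 0, 0], [0, 0, 22, 0, 0, 0], [0, 0, 16, 0, 0, 0], [0, 0, 0, 0, 0, 0]]
  ]
}}

```text
t: 23.25
eef_pos: [0.4571, 0.3333, 0.0506]
tcp_rot: [-2.494, -1.91, 0.005]
wrist_force: [-0.6, 0.1, 0.6]
grip_width: 0.399
grasp_force: 0.0
```

Call:
{"fn": "servo_tool", "kwargs": {
  "increments": [
    [[0, 0, 0, 0, 0, 0], [0, 0, 0, 0, 0, 0], [0, 0, 0, 0, 0, 0], [0, 0, 0, 0, 0, 0], [0, 0, 0, 0, 0, 0]]
  ],
  "fingers": 0
}}

```text
t: 23.75
eef_pos: [0.4592, 0.3348, 0.0533]
tcp_rot: [2.493, 1.911, 0.004]
wrist_force: [0.3, -1.2, 3.6]
grip_width: 0.146
grasp_force: 20.0
```

```bash
python3 - <<'E'
from h import *
o=get_obs();p=o['eef_pos'];print(p,o['grip_width'],o['grasp_force'])
s=plan((p[0],p[1],.19),75.1)
t=B+EY*.042;print(t)
plan((*t,.19),87.7,start=s)
E
```

```text
[0.45916838 0.33484324 0.05326743] 0.1463884751356135 19.999540150165558
[0.1, 0.1, -45.6, 0.03, -0.03, -0.06],[0.0, 0.0, -45.6, 0.03, -0.03, -0.05],[0.0, 0.1, -45.5, 0.04, -0.03, -0.06],
[ 0.59068   -0.0773336]
[-36.4, 23.3, -0.0, -0.0, 0.0, -1.26],[-37.0, 22.5, -0.0, -0.0, 0.0, -1.26],[-37.4, 21.7, -0.0, -0.0, 0.0, -1.26],[-37.9, 20.8, -0.0, -0.0, 0.0, -1.26],[-38.4, 20.0, -0.0, -0.0, 0.0, -1.26],
[-38.8, 19.2, -0.0, -0.0, 0.0, -1.26],[-39.2, 18.3, -0.0, -0.0, 0.0, -1.26],[-39.6, 17.4, -0.0, -0.0, 0.0, -1.26],[-39.9, 16.6, -0.0, -0.0, 0.0, -1.26],[-40.3, 15.7, -0.0, -0.0, 0.0, -1.26],
```

Call:
{"fn": "servo_tool", "kwargs": {
  "increments": [
    [[0, 0, -25, 0, 0, 0], [0, 0, -45, 0, 0, 0], [0, 0, -45, 0, 0, 0], [0, 0, -22, 0, 0, 0], [-36.5, 23.5, 0, 0, 0, -1.3]]
  ]
}}

```text
t: 24.25
eef_pos: [0.4735, 0.2975, 0.1945]
tcp_rot: [2.465, 1.947, 0.017]
wrist_force: [1.1, 0.1, -1.4]
grip_width: 0.146
grasp_force: 20.0
```

Call:
{"fn": "servo_tool", "kwargs": {
  "increments": [
    [[-37, 22.5, 0, 0, 0, -1.3], [-37.5, 21.5, 0, 0, 0, -1.3], [-38, 21, 0, 0, 0, -1.3], [-38.5, 20, 0, 0, 0, -1.3], [-39, 19, 0, 0, 0, -1.3]]
  ]
}}

```text
t: 24.75
eef_pos: [0.5367, 0.0848, 0.1889]
tcp_rot: [-2.356, -2.077, 0.0]
wrist_force: [0.0, 0.2, -0.9]
grip_width: 0.148
grasp_force: 20.0
```

Call:
{"fn": "servo_tool", "kwargs": {
  "increments": [
    [[-39, 18.5, 0, 0, 0, -1.2], [-39.5, 17.5, 0, 0, 0, -1.2], [-40, 16.5, 0, 0, 0, -1.2], [-40, 15.5, 0, 0, 0, -1.2], [0, 0, 0, 0, 0, 0]]
  ]
}}

```text
t: 25.25
eef_pos: [0.5903, -0.0832, 0.1888]
tcp_rot: [2.273, 2.165, -0.002]
wrist_force: [0.8, 0.8, -0.7]
grip_width: 0.146
grasp_force: 20.0
```

Call:
{"fn": "servo_tool", "kwargs": {
  "increments": [
    [[0, 0, 0, 0, 0, 0], [0, 0, 0, 0, 0, 0]]
  ]
}}

```text
t: 25.45
eef_pos: [0.5887, -0.077, 0.1886]
tcp_rot: [-2.267, -2.173, 0.0]
wrist_force: [-0.5, -0.4, 0.4]
grip_width: 0.146
grasp_force: 20.0
```

```bash
python3 - <<'E'
from h import *
o=get_obs();p=o['eef_pos'];print(p,o['grip_width'])
plan((*(B+EY*.0415),.118),87.7,n=2)
E
```

```text
[ 0.58873032 -0.07695657  0.18861481] 0.14588259545282306
[-0.4, 1.0, 35.3, -0.03, -0.02, -0.07],[-0.4, 1.0, 35.3, -0.03, -0.03, -0.07],
```

Call:
{"fn": "servo_tool", "kwargs": {
  "increments": [
    [[-0.5, 1, 35, 0, 0, 0], [-0.5, 1, 35, 0, 0, 0], [0, 0, 0, 0, 0, 0], [0, 0, 0, 0, 0, 0], [0, 0, 0, 0, 0, 0]]
  ]
}}

```text
t: 25.95
eef_pos: [0.5927, -0.0786, 0.1213]
tcp_rot: [2.265, 2.172, 0.003]
wrist_force: [0.5, 0.3, 0.1]
grip_width: 0.15
grasp_force: 20.0
```

Call:
{"fn": "servo_tool", "kwargs": {
  "increments": [
    [[0, 0, 0, 0, 0, 0], [0, 0, 0, 0, 0, 0]]
  ]
}}

```text
t: 26.15
eef_pos: [0.5925, -0.0792, 0.121]
tcp_rot: [2.266, 2.171, 0.003]
wrist_force: [-0.4, -0.6, -0.5]
grip_width: 0.148
grasp_force: 20.0
```

```bash
python3 - <<'E'
from h import *
o=get_obs();p=o['eef_pos'];im=read_camera('wrist');cv2.imwrite('pics/w9.png',im);print(p,o['tcp_rot'])
C=cam('wrist',o)
for bx in(-.015,-.005,.005,.015):print(bx,[[k,float(a),float(b)] for k,a,b in profile(im,C,bx,z=p[2]-.0533,lo=.02,hi=.09)],[[k,float(a),float(b)] for k,a,b in profile(im,C,bx,z=.058,lo=.02,hi=.09)])
E
```

```text
[ 0.59249717 -0.07921021  0.12096747] [2.2664814  2.17131273 0.00269348]
-0.015 [['.', 20.0, 30.5], ['O', 31.0, 50.5], ['.', 51.0, 57.5], ['B', 58.0, 74.0], ['.', 74.5, 78.5], ['B', 79.0, 83.5], ['.', 84.0, 89.5]] [['.', 20.0, 27.0], ['O', 27.5, 48.0], ['.', 48.5, 55.0], ['B', 55.5, 72.5], ['.', 73.0, 77.0], ['B', 77.5, 82.5], ['.', 83.0, 89.5]]
-0.005 [['.', 20.0, 29.5], ['O', 30.0, 50.5], ['.', 51.0, 57.0], ['B', 57.5, 74.0], ['.', 74.5, 78.5], ['B', 79.0, 83.5], ['.', 84.0, 89.5]] [['.', 20.0, 26.5], ['O', 27.0, 48.0], ['.', 48.5, 55.0], ['B', 55.5, 72.5], ['.', 73.0, 77.0], ['B', 77.5, 82.5], ['.', 83.0, 89.5]]
0.005 [['.', 20.0, 29.5], ['O', 30.0, 50.5], ['.', 51.0, 57.0], ['B', 57.5, 74.0], ['.', 74.5, 78.5], ['B', 79.0, 83.5], ['.', 84.0, 89.5]] [['.', 20.0, 26.5], ['O', 27.0, 48.0], ['.', 48.5, 55.0], ['B', 55.5, 72.5], ['.', 73.0, 77.0], ['B', 77.5, 82.5], ['.', 83.0, 89.5]]
0.015 [['.', 20.0, 32.0], ['O', 32.5, 50.5], ['.', 51.0, 57.0], ['B', 57.5, 74.0], ['.', 74.5, 78.5], ['B', 79.0, 83.5], ['.', 84.0, 89.5]] [['.', 20.0, 28.5], ['O', 29.0, 48.0], ['.', 48.5, 55.0], ['B', 55.5, 72.5], ['.', 73.0, 77.0], ['B', 77.5, 82.5], ['.', 83.0, 89.5]]
```

The gap from spacer bottom to jaw reads 4.5 mm, so I'm shifting +0.8 mm along bed y and lowering gently while watching the force.

Call:
{"fn": "servo_tool", "kwargs": {
  "increments": [
    [[0.8, -1, 5, 0, 0, 0], [0, 0, 15, 0, 0, 0], [0, 0, 15, 0, 0, 0], [0, 0, 10, 0, 0, 0], [0, 0, 0, 0, 0, 0]]
  ]
}}

```text
t: 26.7
eef_pos: [0.5878, -0.0775, 0.0706]
tcp_rot: [-2.265, -2.169, 0.005]
wrist_force: [-0.1, -0.0, -0.6]
grip_width: 0.147
grasp_force: 20.0
```

Call:
{"fn": "servo_tool", "kwargs": {
  "increments": [
    [[0, 0, 4, 0, 0, 0], [0, 0, 0, 0, 0, 0], [0, 0, 0, 0, 0, 0]]
  ]
}}

```text
t: 27.0
eef_pos: [0.5907, -0.0783, 0.0704]
tcp_rot: [2.268, 2.173, 0.001]
wrist_force: [0.2, -0.4, -0.7]
grip_width: 0.149
grasp_force: 20.0
```

Call:
{"fn": "servo_tool", "kwargs": {
  "increments": [
    [[0, 0, 3, 0, 0, 0], [0, 0, 0, 0, 0, 0], [0, 0, 0, 0, 0, 0]]
  ]
}}

```text
t: 27.3
eef_pos: [0.5903, -0.0782, 0.0671]
tcp_rot: [2.269, 2.173, 0.0]
wrist_force: [0.1, -0.2, 0.1]
grip_width: 0.145
grasp_force: 20.0
```

Call:
{"fn": "servo_tool", "kwargs": {
  "increments": [
    [[0, 0, 1.5, 0, 0, 0], [0, 0, 0, 0, 0, 0], [0, 0, 0, 0, 0, 0]]
  ]
}}

```text
t: 27.6
eef_pos: [0.5902, -0.0782, 0.0655]
tcp_rot: [-2.269, -2.173, 0.0]
wrist_force: [0.6, 0.2, -0.6]
grip_width: 0.145
grasp_force: 20.0
```

Call:
{"fn": "servo_tool", "kwargs": {
  "increments": [
    [[0, 0, 1, 0, 0, 0], [0, 0, 0, 0, 0, 0]]
  ]
}}

```text
t: 27.8
eef_pos: [0.5905, -0.0783, 0.0653]
tcp_rot: [2.269, 2.173, 0.0]
wrist_force: [-2.8, 0.1, 3.7]
grip_width: 0.149
grasp_force: 20.0
```

Seated at the expected height. Releasing and going behind the plate again.

Call:
{"fn": "servo_tool", "kwargs": {
  "increments": [
    [[0, 0, 0, 0, 0, 0], [0, 0, 0, 0, 0, 0], [0, 0, 0, 0, 0, 0], [0, 0, -10, 0, 0, 0], [0, 0, -35, 0, 0, 0]]
  ],
  "fingers": 0.4
}}

```text
t: 28.3
eef_pos: [0.5867, -0.0772, 0.1061]
tcp_rot: [-2.263, -2.167, 0.007]
wrist_force: [-0.3, -0.6, 0.1]
grip_width: 0.4
grasp_force: 0.0
```

Call:
{"fn": "servo_tool", "kwargs": {
  "increments": [
    [[0, 0, -35, 0, 0, 0], [28, 0, 0, 0, 0, 0], [34, 0, 0, 0, 0, 0], [0, 0, 0, 0, 0, 0], [0, 0, 0, 0, 0, 0]]
  ],
  "fingers": 0
}}

```text
t: 28.8
eef_pos: [0.5931, -0.0159, 0.1451]
tcp_rot: [2.266, 2.174, -0.0]
wrist_force: [-0.2, 0.0, 0.4]
grip_width: 0.019
grasp_force: 0.0
```

```bash
python3 - <<'E'
from h import *
o=get_obs();print(o['eef_pos'],o['grip_width'])
plan((.593,-.0175,.072),87.7)
E
```

```text
[ 0.59309643 -0.01586775  0.14506736] 0.01911191896169379
[-0.8, -0.0, 36.5, 0.02, 0.02, -0.03],[-0.8, -0.1, 36.6, 0.02, 0.02, -0.04],
```

Call:
{"fn": "servo_tool", "kwargs": {
  "increments": [
    [[-1, 0, 36.5, 0, 0, 0], [-1, 0, 36.5, 0, 0, 0], [0, 0, 0, 0, 0, 0], [-10, 0, 0, 0, 0, 0], [0, 0, 0, 0, 0, 0]]
  ]
}}

```text
t: 29.3
eef_pos: [0.5943, -0.0304, 0.0737]
tcp_rot: [2.268, 2.169, 0.003]
wrist_force: [-0.5, 0.7, -0.1]
grip_width: 0.007
grasp_force: 0.0
```

Call:
{"fn": "servo_tool", "kwargs": {
  "increments": [
    [[-2, 0, 0, 0, 0, 0], [-2, 0, 0, 0, 0, 0], [-1.5, 0, 0, 0, 0, 0], [-1.5, 0, 0, 0, 0, 0], [0, 0, 0, 0, 0, 0]]
  ]
}}

```text
t: 29.8
eef_pos: [0.5925, -0.0351, 0.072]
tcp_rot: [2.268, 2.173, 0.001]
wrist_force: [0.7, 1.5, 0.6]
grip_width: 0.007
grasp_force: 1.0
```

Call:
{"fn": "servo_tool", "kwargs": {
  "increments": [
    [[-1, 0, 0, 0, 0, 0], [-1, 0, 0, 0, 0, 0], [0, 0, 0, 0, 0, 0], [0, 0, 0, 0, 0, 0]]
  ]
}}

```text
t: 30.2
eef_pos: [0.5921, -0.0372, 0.0715]
tcp_rot: [-2.269, -2.173, -0.0]
wrist_force: [1.0, 2.4, 1.4]
grip_width: 0.002
grasp_force: 1.4
```

Call:
{"fn": "servo_tool", "kwargs": {
  "increments": [
    [[-1, 0, 0, 0, 0, 0], [-1, 0, 0, 0, 0, 0], [0, 0, 0, 0, 0, 0], [0, 0, 0, 0, 0, 0]]
  ]
}}

```text
t: 30.6
eef_pos: [0.592, -0.039, 0.0715]
tcp_rot: [-2.269, -2.173, -0.0]
wrist_force: [0.7, 4.0, 0.7]
grip_width: 0.005
grasp_force: 2.1
```

Call:
{"fn": "servo_tool", "kwargs": {
  "increments": [
    [[-2, 0, 0, 0, 0, 0], [0, 0, 0, 0, 0, 0], [0, 0, 0, 0, 0, 0]]
  ]
}}

```text
t: 30.9
eef_pos: [0.5919, -0.0392, 0.0715]
tcp_rot: [-2.267, -2.171, -0.004]
wrist_force: [1.3, 8.2, 2.1]
grip_width: 0.001
grasp_force: 4.3
```

Call:
{"fn": "servo_tool", "kwargs": {
  "increments": [
    [[-2, 0, 0, 0, 0, 0], [0, 0, 0, 0, 0, 0], [0, 0, 0, 0, 0, 0]]
  ]
}}

```text
t: 31.2
eef_pos: [0.592, -0.0392, 0.0716]
tcp_rot: [-2.266, -2.17, -0.008]
wrist_force: [1.2, 12.7, 3.2]
grip_width: 0.009
grasp_force: 6.6
```

Call:
{"fn": "servo_tool", "kwargs": {
  "increments": [
    [[-1.5, 0, 0, 0, 0, 0], [0, 0, 0, 0, 0, 0], [0, 0, 0, 0, 0, 0]]
  ]
}}

```text
t: 31.5
eef_pos: [0.5919, -0.0392, 0.0716]
tcp_rot: [-2.264, -2.169, -0.011]
wrist_force: [1.8, 17.4, 3.7]
grip_width: 0.006
grasp_force: 8.4
```

The jaw now bites on the stack at about 8 mm of slide, far from its 27 mm end, and is held with about 17 N. Handing in.

Call:
{"fn": "servo_tool", "kwargs": {
  "increments": [
    [[0, 0, 0, 0, 0, 0], [0, 0, 0, 0, 0, 0], [0, 0, 0, 0, 0, 0], [0, 0, 0, 0, 0, 0], [0, 0, 0, 0, 0, 0]]
  ]
}}

```text
t: 32.0
eef_pos: [0.592, -0.0392, 0.0716]
tcp_rot: [-2.264, -2.169, -0.01]
wrist_force: [2.1, 16.3, 3.5]
grip_width: 0.005
grasp_force: 8.4
```

```bash
python3 -c "
from h import *
o=get_obs();print(o['eef_pos'],o['wrist_force']);assert 10<o['wrist_force'][1]<22
print(close_job())"
```

```text
[ 0.59195856 -0.03923429  0.07158371] [ 2.14229311 16.28521796  3.4794532 ]
the job is handed in; nothing more can be done
None
```

I handed the job in at 32 s with three spacers in the clamp and the jaw biting on the stack at about 8 mm of slide, held with about 16 N; I left the fourth spacer and the glassware alone, and no verdict came back.

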